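# Thread the guide rod through both collars of the funnel stand and hold it

## Robot

A 7-joint arm with a two-finger parallel gripper is mounted at the origin on the work surface. World frame = base frame: x ahead of the robot, y to its left, z up, the work surface at z = 0. Lengths are in mm, angles in rad, forces in N, time in s.
With the tool pointing down it reaches from about 400 to 875 mm from the base axis. Payload 4.4 kg.
Tool frame: the origin (TCP) lies midway between the tips of the shut fingers; the grasp point (between the pads) lies ctrl.grip_depth behind it (ctrl.grip_depth is the distance from the TCP to the grasp point, in mm); z points along the fingers, y is the line along which they close (so a half turn about z gives the same grasp; the last joint's range is limited). The gripper opens to 85 mm and grips with 20 to 120 N. Pads are 22 mm wide; open, the fingers measure 114 mm over their backs; the gripper's body (76 mm by 85 mm) begins 54 mm behind the grasp point. The pads swing forward as they close: fully open they stand 13 mm farther back than shut.
Start: joints at [-1.317, 0.628, 0.038, 1.517, -0.027, 0.996, -0.02], TCP at [204.321, 617.066, 231.313] pointing down, gripper open.
Joint ranges: [-3.06, 3.06], [-0.37, 2.12], [-1.25, 1.32], [0.18, 2.47], [-1.1, 4.24], [0.23, 1.98], [-2.94, 2.94]. Speed limits (rad/s): [2.57, 2.57, 3.14, 3.14, 3.14, 3.14, 3.14].

## Interface

Orientations are given as [roll, pitch, yaw] about the fixed x, y, z axes, in that order (R = Rz(yaw) Ry(pitch) Rx(roll)).
In Python, from cell import ctrl gives the robot as it stands.
- The arm moves only by the tool carry_out, never from a script. Its argument "deltas" is one flat list of numbers, 7 for each row, row after row: the turn, a rotation vector about the tool's x, y, z in degrees, then the shift along the tool's x, y, z in m, then the closure, from -1 (fully open) to 1 (shut). In form: [wx, wy, wz, dx, dy, dz, claw, wx, wy, wz, dx, dy, dz, claw, ...]. A call has 1 to 12 rows; each row shifts and turns the commanded pose from where the row before left it, along the tool's axes as they then stand; what a row does not reach is not made up. A row lasts 1/8 s, in which the tool goes at most 62.5 mm and 10.7 degrees, less where a joint would pass 70% of its speed; a pose out of reach is approached as far as the arm can. A call with a gripper value outside its range is refused whole. The fingers move at their own pace and stop on an object; the grip force is fixed at half the most. Time passes only in rows, so rows that do not move let the fingers close. It gives the time, the measured TCP pose, the force, the opening and the grip force at its end, in the units of the state.
- ctrl.read_state(): the state, without advancing time (a new reading comes with each control period).
- ctrl.get_image(name): name is "scene" or "side" or "wrist"; returns the picture (420x560x3 uint8, red, green, blue); there is no depth.
- ctrl.calibration(name): a dict with "mtx" (3x3 intrinsics, pixels), "R" (3x3) and "t" (3): a world point X has camera coordinates R X + t. Camera axes: x right, y down, z forward; pixel columns grow to the right and rows downward; lengths in mm; the calibration is good to about 2 mm. A picture is of the moment at which its call begins: read the wrist's pose just before it. calibration takes no time and is no camera call; for the wrist camera it gives the pose at the moment of the call.
- ctrl.finish_job(): hands the job in; it is judged then, once.
The state is a dict: "clock": time; "qpos": joint angles; "qd": joint speeds; "tau": joint torques, N m; "eef_pos": TCP position; "tool_rot": TCP orientation; "force": force on the tool from outside, world axes, zero at the start; "torque": the same for the moment, N m; "width": finger opening in mm; "gripper_force": force on a finger pad.
Only numpy, scipy, OpenCV 4.12 (cv2) and the standard library are available. Lean on these libraries where they do the work, as an engineer would, in place of code of your own. Each camera call takes 0.05 s, during which the arm holds its last target. There are 200 camera calls.

## Task

Swing the stand's upper arm in against its stop so that its black collar sits over the white one, then draw the long rod out of the rack and thread it, foot first from above, gently through the black collar and then the white one. Finish while still holding the rod upright and still by its head, spanning both collars without pressing hard on them, with its foot sticking out below the white collar but clear of the stand's foot plate, ready for a colleague to clamp it. Leave the short rods, the wash bottle and the sample tin where they are.

Things in the scene. Friction and masses are not known exactly. Their poses are not given: they have to be found in the camera images.
- rod: The long rod, tallest of three standing upright in the rack, in any of its holes: steel shaft 10 mm in diameter, 160 mm long, with a dark cylindrical head on top, 18 mm in diameter and 30 mm tall; 190 mm in all, about 160 g. Origin at the centre of the foot, z along the shaft to the head; round, so its yaw means nothing.
- rod_foot (a point): Centre of the long rod's foot end (same point as the rod's origin).
- stand: Metal stand fixed to the bench. Foot plate 160 (x) by 110 (y) by 10 mm; origin at the centre of its underside. Round post, 18 mm wide, 150 mm high, at x = +50 mm, y = 0. From it a fixed lower arm (white collar) and a swinging upper arm (black collar) reach to -x; hubs on the post 32 mm wide. Collar axis when swung in: x = -40, y = 0. A thin stop pin stands at the arms' +y side near the post.
- upper_collar (a point): Centre of the mouth (top) of the black collar, 142 mm above the bench; swings with the upper arm. Both collars are 21 mm tall with a vertical through bore 14 mm wide; the top 11 mm flares to a mouth 24 mm wide (32 mm outside). The black one's underside is 121 mm above the bench.
- lower_collar (a point): Centre of the mouth (top) of the white collar, 76 mm above the bench, fixed to the stand. Same shape as the black one, open below; its underside is 55 mm above the bench, 45 mm above the foot plate's top.
- guide_arm (a joint): Angle (rad) of the upper arm about the post: 0 = at its stop, black collar exactly over the white; grows counter-clockwise seen from above, black collar moving out to the stand's -y side, up to 1.3. Stays where left; 1 N at its middle moves it. Bar 11 mm wide, 123 to 137 mm above the bench, from hub to collar, whose axis is 90 mm from the post's; push its outer side or pinch it from above.
- rack: Grey block, fixed to the bench, 50 (x) by 180 (y) by 50 mm tall, with three square holes 12 mm wide and 40 mm deep at y = -60, 0 and +60 mm, in each of which a rod stands with its foot 10 mm above the bench. Origin at the centre of its underside.
- short_rod_a: Short rod standing in the rack: shaft 10 mm in diameter, 75 mm long, with the same head; 105 mm in all. Leave it there. Origin at its foot.
- short_rod_b: The other short rod, just the same. Leave it there. Origin at its foot.
- wash_bottle: White wash bottle, 60 mm in diameter, 150 mm tall, beyond rack and stand. Leave it alone. Origin under its centre.
- tin: Closed metal sample tin, 64 mm in diameter, 45 mm tall, between rack and stand. Leave it alone. Origin under its centre.
Things that resemble listed ones, but are neither listed nor needed, are in the scene too. Leave any red look-alike of the rod alone. There is more than one size of the stand; the job needs the smaller.

How it is judged:
By the outcome, as a careful person would: the job done as asked, in the order asked, and still so for the second after the job is handed in, while the arm keeps its last pose, push and grip.
It also fails if it takes over 66 s, if anything falls off the work surface, if the arm or the gripper's body presses on something with over 40 N, if the wrist force passes 120 N, or if a joint passes its speed limit or range.

## Working session

There is one attempt and no reset: what is moved stays moved. The work goes in short steps, Python scripts to look and compute and a tool call to move; the robot and the scene stay as the last step left them, time stands still between calls to the robot, and variables do not carry over. Pictures are saved under pics/ and viewed, at most 12 in all, crops included, and the job is handed in when it is done.

Besides the shell and the picture viewer there is one more tool, called after ">>>" as a command line: name --argument value ..., lists and objects as JSON in quotes. carry_out: Moves the arm, as the interface text tells. Its arguments: {"type":"object","properties":{"deltas":{"type":"array"}},"required":["deltas"]}

```bash
ls; mkdir -p pics; python3 - <<'E'
from cell import ctrl
import cv2
print(ctrl.read_state(), ctrl.grip_depth)
for n in ("scene","side"):
    im=ctrl.get_image(n); cv2.imwrite(f"pics/{n}0.png",im[:,:,::-1]); c=ctrl.calibration(n); print(n,c)
E
```

```text
pics
{'clock': 0.0, 'qpos': array([-1.31675793,  0.62936248,  0.03843181,  1.5183472 , -0.02703315,
        0.99628768, -0.02001518]), 'qd': array([ 0.00027957,  0.00112597,  0.00055577,  0.00030595,  0.00056042,
       -0.00088764, -0.00049526]), 'tau': array([-2.64163864e-04, -5.63391387e+01,  1.22548152e+00, -1.93461621e+01,
        1.07882550e-02,  1.03398485e-02, -1.63578676e-05]), 'eef_pos': array([204.13327121, 616.46916679, 230.38494099]), 'tool_rot': array([-3.13970519e+00, -8.42799869e-06,  2.82172970e+00]), 'force': array([-0.71677628,  0.33842485,  0.24204985]), 'torque': array([ 0.01478565, -0.00927235,  0.06937353]), 'gripper_force': 0.0, 'width': 85.06605489017605} 18.700000000000003
scene {'mtx': array([[444.74610096,   0.        , 281.34743784],
       [  0.        , 444.74610096, 203.84903834],
       [  0.        ,   0.        ,   1.        ]]), 'R': array([[-0.11053791,  0.99372844, -0.01688671],
       [ 0.58018885,  0.05072376, -0.81290098],
       [-0.80694626, -0.09965385, -0.58215705]]), 't': array([ 121.91271599, -273.07716538, 1510.93346623])}
side {'mtx': array([[440.86403388,   0.        , 282.79908441],
       [  0.        , 440.86403388, 202.13794633],
       [  0.        ,   0.        ,   1.        ]]), 'R': array([[-0.74741356, -0.66435064, -0.00334543],
       [-0.31785476,  0.36200852, -0.87630941],
       [ 0.58338779, -0.65390218, -0.48173709]]), 't': array([431.97368837, 319.88026885, 644.49907458])}
```

View pics/scene0.png

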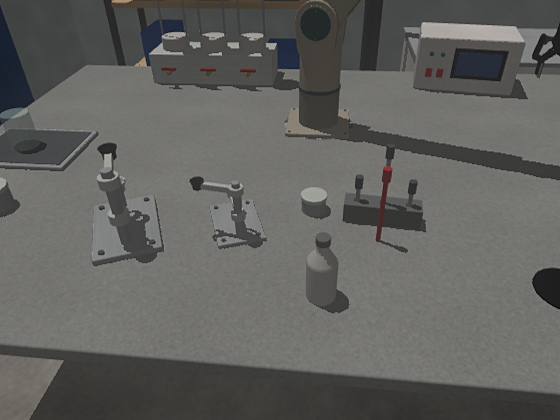

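View pics/side0.png

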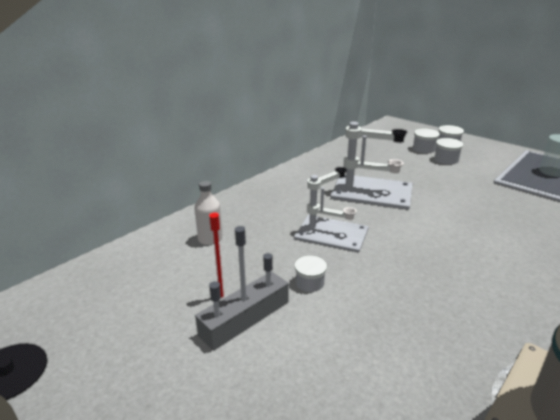

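The small stand is at scene px (237,215) with its black collar at (197,183), swung out. The rack is at (383,210) with the long rod in the middle hole (head at 390,152). The red look-alike stands in front of it. I'll zoom in on both views for exact pixels.

```bash
python3 - <<'E'
import cv2,numpy as np
a=cv2.imread("pics/scene0.png");b=cv2.imread("pics/side0.png")
A=cv2.resize(a[140:260,180:430],(800,384),interpolation=cv2.INTER_CUBIC)
cv2.imwrite("pics/c1.png",A)   # 3.2x
B=cv2.resize(b[150:350,190:390],(600,600),interpolation=cv2.INTER_CUBIC)
cv2.imwrite("pics/c2.png",B)   # 3x
E
```

```text
(no output)
```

View pics/c1.png

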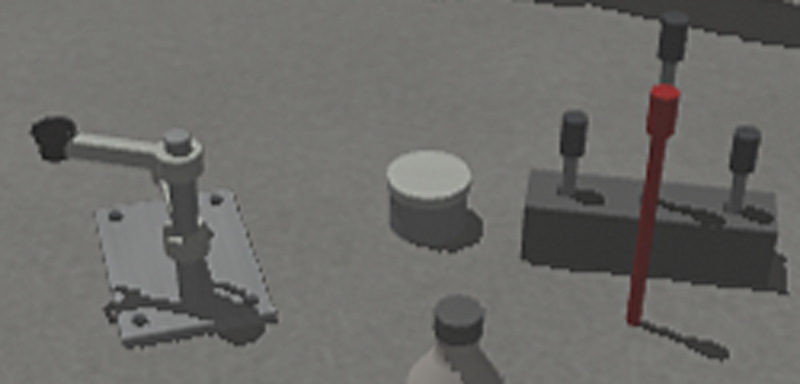

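View pics/c2.png

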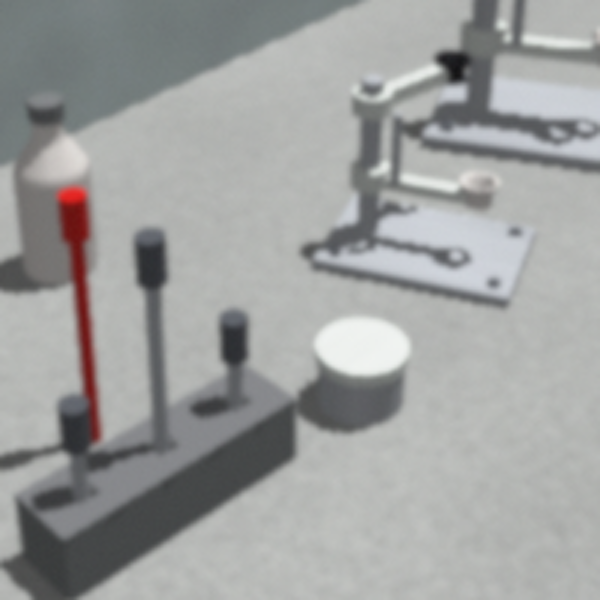

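The crops show the long rod's head top at c1 (674,17) and c2 (151,234). The post top is at (178,136)/(373,83), the black mouth at (54,127)/(454,63), and the white mouth at c2 (481,182). I'll cast rays.

```bash
cat > h.py <<'E'
from cell import ctrl
import numpy as np, cv2
def ray(c,p):
    K,R,t=c["mtx"],c["R"],c["t"]; d=R.T@np.linalg.solve(K,[p[0],p[1],1]); return -R.T@t,d
def plane(c,p,z):
    o,d=ray(c,p); return o+d*(z-o[2])/d[2]
def two(c1,p1,c2,p2):
    P=[c["mtx"]@np.c_[c["R"],c["t"]] for c in(c1,c2)]
    X=cv2.triangulatePoints(P[0],P[1],np.float64(p1),np.float64(p2)).ravel(); return X[:3]/X[3]
def proj(c,X):
    x=c["mtx"]@(c["R"]@np.float64(X)+c["t"]); return x[:2]/x[2]
E
python3 - <<'E'
from h import *
np.set_printoptions(precision=1,suppress=True)
a,b=ctrl.calibration("scene"),ctrl.calibration("side")
A=lambda u,v:(180+(u+.5)/3.2-.5,140+(v+.5)/3.2-.5)
B=lambda u,v:(190+(u+.5)/3-.5,150+(v+.5)/3-.5)
for n,p,q,z in [("rod",(674,17),(151,234),200),("sA",(574,117),(234,315),115),("sB",(747,132),(74,403),115),("post",(178,136),(373,83),150),("black",(54,127),(454,63),142),("redtop",(664,92),(73,195),200),("redfoot",(635,322),(95,440),0),("bottle",(459,305),(45,101),150),("tin",(430,175),(362,345),45)]:
    print(n,plane(a,A(*p),z),plane(b,B(*q),z),two(a,A(*p),b,B(*q)))
print("white",plane(b,B(481,182),76))
for p in [(97,212),(233,192),(277,316),(126,342)]: print("plate",plane(a,A(*p),10))
for p in [(345,203),(535,231),(508,300),(312,264)]: print("plateB",plane(b,B(*p),10))
for p in [(526,202),(776,220),(534,171),(776,194)]: print("rack",plane(a,A(*p),50))
for p in [(18,498),(66,541),(296,401),(245,370)]: print("rackB",plane(b,B(*p),50))
E
```

```text
rod [516.5 174.9 200. ] [518.5 173.6 200. ] [517.6 174.6 200.7]
sA [512.6 115.4 115. ] [513.7 113.8 115. ] [513.1 115.  115.6]
sB [522.4 235.2 115. ] [523.2 234.3 115. ] [522.8 234.9 115.4]
post [ 614.7 -150.   150. ] [ 609.  -144.6  150. ] [ 612.5 -150.1  147.7]
black [ 598.5 -239.7  142. ] [ 593.  -230.8  142. ] [ 597.3 -239.2  139.4]
redtop [615.8 160.3 200. ] [584.1 174.2 200. ] [598.3 163.  189.6]
redfoot [599.  165.3   0. ] [597.5 163.9   0. ] [598.  164.6  -0.3]
bottle [773.2  41.  150. ] [775.4  42.9 150. ] [775.   42.  150.6]
tin [492.6  13.2  45. ] [492.3  11.2  45. ] [492.1  12.6  45.3]
white [ 528.6 -182.4   76. ]
plate [ 515.  -245.1   10. ]
plate [ 478.8 -143.3   10. ]
plate [627.3 -87.2  10. ]
plate [ 664.5 -187.9   10. ]
plateB [ 657.2 -174.1   10. ]
plateB [ 510.3 -242.9   10. ]
plateB [ 472.4 -144.    10. ]
plateB [617.  -83.1  10. ]
rack [528.9  85.4  50. ]
rack [535.7 263.8  50. ]
rack [487.7  91.6  50. ]
rack [502.7 268.4  50. ]
rackB [546.7 263.2  50. ]
rackB [499.7 266.9  50. ]
rackB [483.1  90.5  50. ]
rackB [529.1  88.8  50. ]
```

Rod at (517,174) in the middle hole. Post at (612,-150), stand yaw about 20.8°, and the arm is about 1.04 rad out. Next I'll go to hover over the stand.

>>> carry_out --deltas '[0,0,0,-0.0254,-0.027,-0.0042,-1,0,0,0,-0.0254,-0.027,-0.0042,-1,0,0,0,-0.0254,-0.027,-0.0042,-1,0,0,0,-0.0254,-0.027,-0.0042,-1,0,0,0,-0.0254,-0.027,-0.0042,-1,0,0,0,-0.0254,-0.027,-0.0042,-1,0,0,0,-0.0254,-0.027,-0.0042,-1,0,0,0,-0.0254,-0.027,-0.0042,-1,0,0,0,-0.0254,-0.027,-0.0042,-1,0,0,0,-0.0254,-0.027,-0.0042,-1,0,0,0,-0.0254,-0.027,-0.0042,-1,0,0,0,-0.0254,-0.027,-0.0042,-1]'

```text
clock: 1.6
eef_pos: [392.0, 212.4, 281.7]
tool_rot: [-3.141, -0.0, 2.822]
force: [0.6, 0.2, 0.9]
width: 85.1
gripper_force: 0.0
```

>>> carry_out --deltas '[0,0,0,-0.0254,-0.027,-0.0042,-1,0,0,0,-0.0254,-0.027,-0.0042,-1,0,0,0,-0.0254,-0.027,-0.0042,-1,0,0,0,-0.0254,-0.027,-0.0042,-1,0,0,0,-0.0254,-0.027,-0.0042,-1,0,0,0,-0.0254,-0.027,-0.0042,-1,0,0,0,-0.0254,-0.027,-0.0042,-1,0,0,0,-0.0254,-0.027,-0.0042,-1,0,0,0,-0.0254,-0.027,-0.0042,-1,0,0,0,-0.0254,-0.027,-0.0042,-1,0,0,0,-0.0254,-0.027,-0.0042,-1,0,0,0,-0.0254,-0.027,-0.0042,-1]'

```text
clock: 3.1
eef_pos: [579.5, -190.7, 331.8]
tool_rot: [3.141, -0.001, 2.822]
force: [0.6, 0.7, -0.5]
width: 85.8
gripper_force: 0.0
```

```bash
python3 - <<'E'
from h import *
np.set_printoptions(precision=2,suppress=True)
s=ctrl.read_state(); print(s['clock'],s['qpos'],s['eef_pos'],s['tool_rot'])
c=ctrl.calibration("wrist"); im=ctrl.get_image("wrist"); cv2.imwrite("pics/w1.png",im[:,:,::-1]); np.savez("w1",**c)
print(c)
for X in [(612.5,-150,150),(528.5,-182,76),(597,-239,142),(517,174,200)]: print(proj(c,X))
E
```

```text
3.1 [ 0.11  0.49  0.26  1.5  -0.13  1.17  1.64] [ 579.47 -190.65  331.78] [ 3.14 -0.    2.82]
{'mtx': array([[365.22,   0.  , 286.77],
       [  0.  , 365.22, 204.95],
       [  0.  ,   0.  ,   1.  ]]), 'R': array([[ 0.31,  0.95, -0.  ],
       [ 0.9 , -0.3 ,  0.3 ],
       [ 0.29, -0.1 , -0.95]]), 't': array([  -0.96, -651.17,  290.1 ])}
[339.59 197.77]
[279.37 114.84]
[244.42 208.63]
[801.91 -70.88]
```

View pics/w1.png

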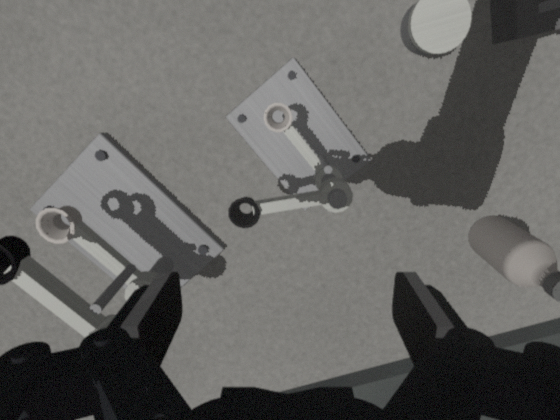

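The wrist view confirms the layout within about 2 mm: white collar (278,117), black (244,212), post top (338,196). I'll shut the fingers and descend on the outer (+x) side of the bar.

>>> carry_out --deltas '[0,0,0,-0.015,0,0,1,0,0,0,-0.015,0,0,1,0,0,0,-0.015,0,0,1,0,0,0,-0.014,0,0,1,0,0,-4.3,0,0,0.03,1,0,0,-4.3,0,0,0.036,1,0,0,0,0,0,0.036,1,0,0,0,0,0,0.036,1,0,0,0,0,0,0.036,1,0,0,0,0,0,0.025,1,0,0,0,0,0,0.014,1,0,0,0,0,0,0,1]'

```text
clock: 4.65
eef_pos: [634.7, -208.0, 118.1]
tool_rot: [3.141, -0.002, 2.972]
force: [-0.9, 0.3, -0.0]
width: 0.1
gripper_force: 0.0
```

```bash
cat > plan.py <<'E'
import sys
from h import *
def rows(wps,p,yaw):
    "wps: (x,y,z,yaw_deg) -> print per-waypoint tool-frame deltas (shift in axes before the turn)"
    for x,y,z,w in wps:
        d=np.array([x,y,z])-p; c,s=np.cos(np.radians(yaw)),np.sin(np.radians(yaw))
        print("wz %.2f  d %.4f %.4f %.4f"%(-(w-yaw),*(np.array([c*d[0]+s*d[1],s*d[0]-c*d[1],-d[2]])/1000)))
        p=np.array([x,y,z]);yaw=w
E
python3 - <<'E'
from plan import *
s=ctrl.read_state(); print(s['eef_pos'],np.degrees(s['tool_rot']),s['force'],s['width'])
P=np.array([612.5,-150]); z=s['eef_pos'][2]
W=[]
for a in np.linspace(260.3,200.8,12):
    t=np.radians(a); q=P+55*np.array([np.cos(t),np.sin(t)])+17*np.array([-np.sin(t),np.cos(t)]); W.append((*q,z,a-90))
rows(W,s['eef_pos'],np.degrees(s['tool_rot'][2]))
E
```

```text
[ 634.65127323 -207.96828759  118.13722163] [ 1.79985901e+02 -1.17485504e-01  1.70280157e+02] [-0.85061231  0.27583335 -0.04556036] 0.11906418795131771
wz -0.02  d 0.0146 -0.0016 -0.0000
wz 5.41  d 0.0053 -0.0014 -0.0000
wz 5.41  d 0.0053 -0.0014 -0.0000
wz 5.41  d 0.0053 -0.0014 -0.0000
wz 5.41  d 0.0053 -0.0014 -0.0000
wz 5.41  d 0.0053 -0.0014 -0.0000
wz 5.41  d 0.0053 -0.0014 -0.0000
wz 5.41  d 0.0053 -0.0014 -0.0000
wz 5.41  d 0.0053 -0.0014 -0.0000
wz 5.41  d 0.0053 -0.0014 -0.0000
wz 5.41  d 0.0053 -0.0014 -0.0000
wz 5.41  d 0.0053 -0.0014 -0.0000
```

>>> carry_out --deltas '[0,0,0,0.005,-0.0016,0,1,0,0,0,0.005,0,0,1,0,0,0,0.0046,0,0,1,0,0,5.4,0.0053,-0.0014,0,1,0,0,5.4,0.0053,-0.0014,0,1,0,0,5.4,0.0053,-0.0014,0,1,0,0,5.4,0.0053,-0.0014,0,1,0,0,5.4,0.0053,-0.0014,0,1,0,0,5.4,0.0053,-0.0014,0,1,0,0,5.4,0.0053,-0.0014,0,1,0,0,5.4,0.0053,-0.0014,0,1,0,0,0,0,0,0,1]'

```text
clock: 6.15
eef_pos: [579.0, -196.9, 119.6]
tool_rot: [3.141, 0.0, 2.219]
force: [-0.8, -0.3, -0.3]
width: -0.3
gripper_force: 0.0
```

```bash
python3 - <<'E'
from plan import *
s=ctrl.read_state(); print(s['eef_pos'],np.degrees(s['tool_rot']),s['force'])
d=s['eef_pos'][:2]-[612.5,-150]; a=np.radians(np.degrees(s['tool_rot'][2])+90)
print("radial/tang",d@[np.cos(a),np.sin(a)],d@[-np.sin(a),np.cos(a)],np.degrees(a))
E
```

```text
[ 579.02920007 -196.90817666  119.59186317] [1.79981321e+02 2.40899558e-02 1.27145275e+02] [-0.75769691 -0.3026562  -0.32240013]
radial/tang 55.004751786078636 17.179894261227055 217.14527544784977
```

>>> carry_out --deltas '[0,0,5.4,0.0053,-0.0014,0,1,0,0,5.4,0.0053,-0.0014,0,1,0,0,5.4,0.0053,-0.0014,0,1,0,0,0,0.0005,0,0,1,0,0,0,0.0005,0,0,1,0,0,0,0,0,0,1]'

```text
clock: 6.9
eef_pos: [568.4, -187.5, 119.7]
tool_rot: [3.139, 0.005, 1.936]
force: [2.8, -3.9, -2.6]
width: 0.1
gripper_force: 2.6
```

```bash
python3 - <<'E'
from h import *
np.set_printoptions(precision=2,suppress=True)
s=ctrl.read_state(); print(s['eef_pos'],np.degrees(s['tool_rot']),s['force'])
ims=[]
for n,(u,v,w,h) in (("scene",(180,140,100,110)),("side",(280,150,110,110))):
    im=ctrl.get_image(n)[v:v+h,u:u+w,::-1]; ims.append(cv2.resize(im,(400,400*h//w if n=="side" else 400),interpolation=cv2.INTER_CUBIC))
cv2.imwrite("pics/s2.png",np.hstack(ims))
E
```

```text
[ 568.44 -187.55  119.74] [179.87   0.31 110.93] [ 2.83 -3.88 -2.58]
```

View pics/s2.png

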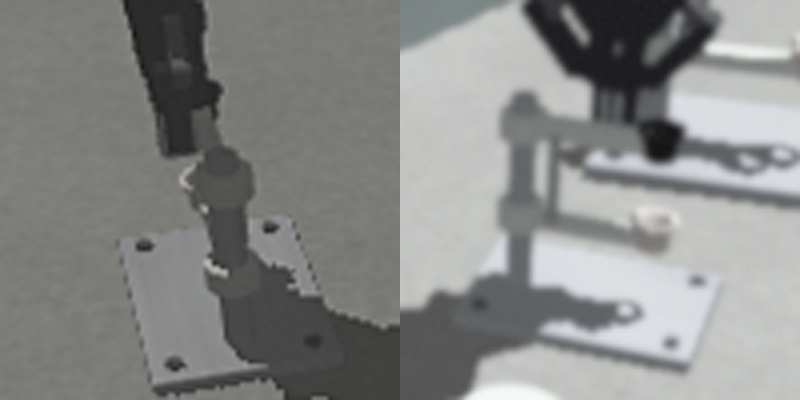

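The black collar is now over the white one in the side view, and contact force has begun. I'll press a touch more to confirm the stop.

>>> carry_out --deltas '[0,0,0,0.0007,0,0,1,0,0,0,0.0007,0,0,1,0,0,0,0,0,0,1]'

```text
clock: 7.38
eef_pos: [568.4, -187.5, 119.8]
tool_rot: [3.139, 0.008, 1.936]
force: [3.9, -5.6, -4.3]
width: -0.1
gripper_force: 3.8
```

Stop reached: no further motion while the force rose. I'll back off, rise and measure the collars from the wrist camera.

>>> carry_out --deltas '[0,0,0,-0.01,0,0,1,0,0,0,-0.02,0,0,1,0,0,0,-0.01,0,-0.02,1,0,0,0,0,0,-0.03,1,0,0,0,0,0,-0.035,1,0,0,0,0,0,-0.035,1,0,0,0,0,0,-0.035,1,0,0,0,0,0,-0.035,1,0,0,0,0,0,-0.02,-1,0,0,0,0,0,0,-1]'

```text
clock: 8.62
eef_pos: [581.1, -222.6, 330.7]
tool_rot: [3.139, 0.002, 1.935]
force: [0.2, 0.1, -0.1]
width: 35.8
gripper_force: 0.0
```

```bash
python3 - <<'E'
from plan import *
np.set_printoptions(precision=2,suppress=True)
s=ctrl.read_state(); p=s['eef_pos']; yaw=np.degrees(s['tool_rot'][2]); print(p,yaw,s['force'],s['width'])
c=ctrl.calibration("wrist"); C=-c["R"].T@c["t"]; print("cam",C, "axis",c["R"][2])
for X in [(528.3,-182,142),(528.3,-182,76)]: print(proj(c,X))
# put the ray through image row ~150 over the collar: shift so that collar projects to (286,150) at z=142
o,d=ray(c,(286,170)); q=o+d*(110-o[2])/d[2]; print("seen",q); sh=np.array([528.3,-182,0])-[q[0],q[1],0]
rows([(*(p+sh)[:2],p[2],yaw)],p,yaw)
E
```

```text
[ 581.14 -222.56  330.71] 110.85011959241035 [ 0.23  0.12 -0.08] 35.789187466701385
cam [ 553.44 -149.2   472.55] axis [ 0.11 -0.29 -0.95]
[246.29 112.91]
[252.83 108.67]
seen [ 581.62 -224.01  110.  ]
wz -0.00  d 0.0582 -0.0349 -0.0000
```

>>> carry_out --deltas '[0,0,0,0.014,-0.009,0,-1,0,0,0,0.015,-0.009,0,-1,0,0,0,0.015,-0.009,0,-1,0,0,0,0.014,-0.008,0,-1,0,0,0,0,0,0,-1]'

```text
clock: 9.25
eef_pos: [526.2, -178.8, 328.1]
tool_rot: [-3.14, -0.002, 1.936]
force: [0.6, 0.0, 0.6]
width: 85.4
gripper_force: 0.0
```

```bash
python3 - <<'E'
from h import *
np.set_printoptions(precision=2,suppress=True)
s=ctrl.read_state(); print(s['eef_pos'],s['tool_rot'])
c=ctrl.calibration("wrist"); im=ctrl.get_image("wrist")[:,:,::-1]; np.savez("w2",**c); cv2.imwrite("pics/w2.png",im)
p=proj(c,(528.3,-182,142)); print(p, proj(c,(612.5,-150,150)),proj(c,(528.3,-182,76)))
u,v=[int(round(t)) for t in p]; u0,v0=u-60,v-60; print(u0,v0)
cv2.imwrite("pics/w2c.png",cv2.resize(im[v0:v0+120,u0:u0+160],(800,600),interpolation=cv2.INTER_CUBIC))
E
```

```text
[ 526.24 -178.76  328.13] [-3.14 -0.    1.94]
[287.62 181.31] [387.37 183.7 ] [287.64 166.76]
228 121
```

View pics/w2c.png

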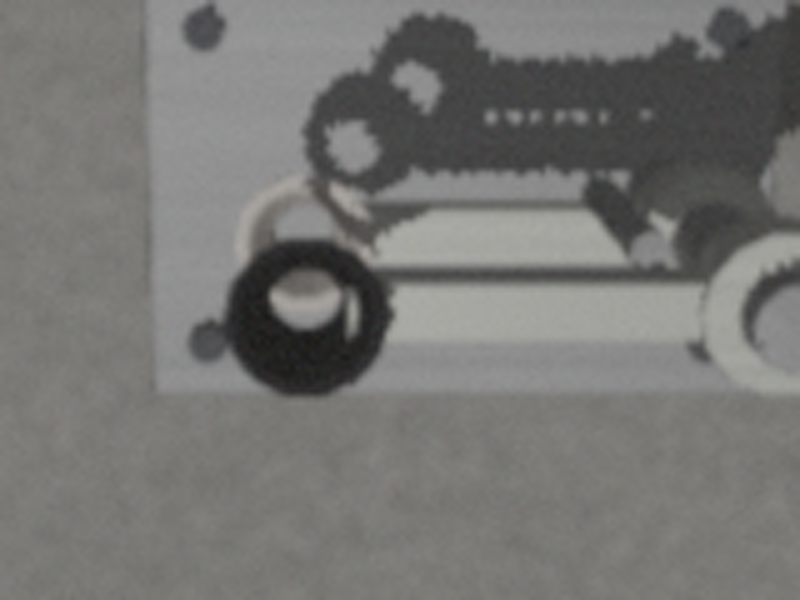

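Black mouth is at px (289.2,183.7), and the white collar, from its left and top edges, at about (288.1,169.1). The two arms are parallel.

```bash
python3 - <<'E'
from plan import *
np.set_printoptions(precision=1,suppress=True)
c=dict(np.load("w2.npz"))
print(plane(c,(289.2,183.7),142),plane(c,(288.1,169.1),76))
c1=dict(np.load("w1.npz")); print("w1 white",plane(c1,(278,117),76),"post",plane(c1,(338,196),150))
s=ctrl.read_state(); p=s['eef_pos'];yaw=np.degrees(s['tool_rot'][2]); print(s['qpos'])
for w in (110.9,90,20,-70): print(w);rows([(517,174.5,330,w)],p,yaw)
E
```

```text
[ 530.5 -183.6  142. ] [ 529.7 -184.3   76. ]
w1 white [ 530.2 -184.1   76. ] post [ 610.4 -150.9  150. ]
[-0.1  0.4  0.6  1.7 -0.3  1.1  0.9]
110.9
wz -0.01  d 0.3342 0.1169 -0.0016
90
wz 20.89  d 0.3342 0.1169 -0.0016
20
wz 90.89  d 0.3342 0.1169 -0.0016
-70
wz 180.89  d 0.3342 0.1169 -0.0016
```

Collar axis is about (529.7,-183.3). Now I'll move over the rod with the fingers closing along y.

>>> carry_out --deltas '[0,0,0,0.02,0.007,0,-1,0,0,0,0.0418,0.0146,0,-1,0,0,0,0.0418,0.0146,0,-1,0,0,0,0.0418,0.0146,0,-1,0,0,0,0.0418,0.0146,0,-1,0,0,0,0.0418,0.0146,0,-1,0,0,0,0.0418,0.0146,0,-1,0,0,0,0.0418,0.0146,0,-1,0,0,0,0.0216,0.0077,0,-1,0,0,-9.8,0,0,0,-1,0,0,-9.8,0,0,0,-1,0,0,-9.8,0,0,0,-1]'

```text
clock: 10.8
eef_pos: [518.1, 174.4, 328.5]
tool_rot: [-3.141, 0.0, 2.454]
force: [0.1, 0.3, -0.2]
width: 85.5
gripper_force: 0.0
```

>>> carry_out --deltas '[0,0,-10,0,0,0,-1,0,0,-10,0,0,0,-1,0,0,-10,0,0,0,-1,0,0,-9.8,0,0,0,-1,0,0,0,0,0,0,-1]'

```text
clock: 11.42
eef_pos: [518.1, 174.2, 328.6]
tool_rot: [-3.142, -0.0, 3.14]
force: [-0.6, -0.5, 0.1]
width: 85.5
gripper_force: 0.0
```

```bash
python3 - <<'E'
from plan import *
np.set_printoptions(precision=2,suppress=True)
s=ctrl.read_state(); p=s['eef_pos']; yaw=np.degrees(s['tool_rot'][2]); print(s['clock'],p,s['tool_rot'],s['qpos'])
c=ctrl.calibration("wrist"); im=ctrl.get_image("wrist")[:,:,::-1]; np.savez("w3",**c); cv2.imwrite("pics/w3.png",im)
for X in [(517.6,174.6,200),(513,115,115),(523,235,115)]: print(proj(c,X))
rows([(517.3,174.5,230,180)],p,yaw%360)
E
```

```text
11.425 [518.05 174.18 328.6 ] [-3.14 -0.    3.14] [-0.55  0.39  0.25  1.68 -0.1   1.09  1.3 ]
[287.27 193.55]
[226.95 165.58]
[347.91 175.37]
wz -0.08  d 0.0008 0.0003 0.0986
```

View pics/w3.png

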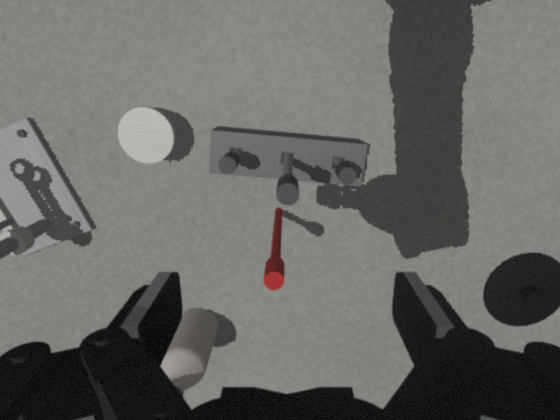

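The rod head is at (288,195), 1–2 px from the prediction. I'll descend and grip.

>>> carry_out --deltas '[0,0,0,-0.0003,0.0006,0.02,-1,0,0,0,0,0,0.035,-1,0,0,0,0,0,0.035,-1,0,0,0,0,0,0.035,-1,0,0,0,0,0,0.025,-1,0,0,0,0,0,0.0126,-1,0,0,0,0,0,0,-1,0,0,0,0,0,0,0.2,0,0,0,0,0,0,0.6,0,0,0,0,0,0,1,0,0,0,0,0,0,1,0,0,0,0,0,0,1]'

```text
clock: 12.98
eef_pos: [518.1, 175.3, 167.1]
tool_rot: [3.141, 0.001, -3.14]
force: [-0.2, -0.1, 4.4]
width: 16.2
gripper_force: 58.4
```

>>> carry_out --deltas '[0,0,0,0,0,0,1,0,0,0,0,0,0,1]'

```text
clock: 13.22
eef_pos: [518.1, 175.3, 167.0]
tool_rot: [3.141, 0.001, -3.14]
force: [0.2, -0.4, 6.0]
width: 15.8
gripper_force: 58.4
```

>>> carry_out --deltas '[0,0,0,0,0,-0.003,1,0,0,0,0,0,-0.006,1,0,0,0,0,0,-0.01,1,0,0,0,0,0,-0.012,1,0,0,0,0,0,-0.015,1,0,0,0,0,0,-0.02,1,0,0,0,0,0,-0.025,1,0,0,0,0,0,-0.03,1,0,0,0,0,0,-0.03,1,0,0,0,0,0,-0.015,1,0,0,0,0,0,0,1]'

```text
clock: 14.6
eef_pos: [518.0, 175.4, 333.5]
tool_rot: [3.141, 0.002, -3.14]
force: [-0.1, -0.5, -2.6]
width: 16.7
gripper_force: 58.6
```

```bash
python3 - <<'E'
from plan import *
np.set_printoptions(precision=2,suppress=True)
s=ctrl.read_state(); p=s['eef_pos']; yaw=np.degrees(s['tool_rot'][2])%360; print(s['clock'],p,yaw,s['force'],s['torque'],s['width'])
for n in("scene","side","wrist"):
    c=ctrl.calibration(n); im=ctrl.get_image(n)[:,:,::-1]; cv2.imwrite(f"pics/{n}4.png",im); np.savez(n+"4",**c)
    print(n,proj(c,(p[0],p[1],p[2]+34)),proj(c,(p[0],p[1],p[2]-157)))
rows([(529.7,-183.3,p[2],180)],p,yaw)
a=[cv2.imread(f"pics/{n}4.png") for n in("scene","side")]
cr=[]
for n,i in zip(("scene","side"),a):
    u,v=map(int,proj(dict(np.load(n+"4.npz")),(p[0],p[1],p[2]-80))); print(n,u-50,v-75); cr.append(cv2.resize(i[max(0,v-75):v+75,u-50:u+50],(400,600),interpolation=cv2.INTER_CUBIC))
cv2.imwrite("pics/c4.png",np.hstack(cr))
E
```

```text
14.6 [517.99 175.36 333.49] 180.07618502356706 [-0.13 -0.46 -2.57] [-0.05  0.04 -0.02] 16.65134910501007
scene [401.48  68.4 ] [389.22 154.87]
side [233.72 132.6 ] [240.15 239.94]
wrist [286.73 329.18] [287.13 186.88]
wz 0.08  d -0.0112 -0.3587 -0.0000
scene 343 47
side 187 125
```

View pics/c4.png

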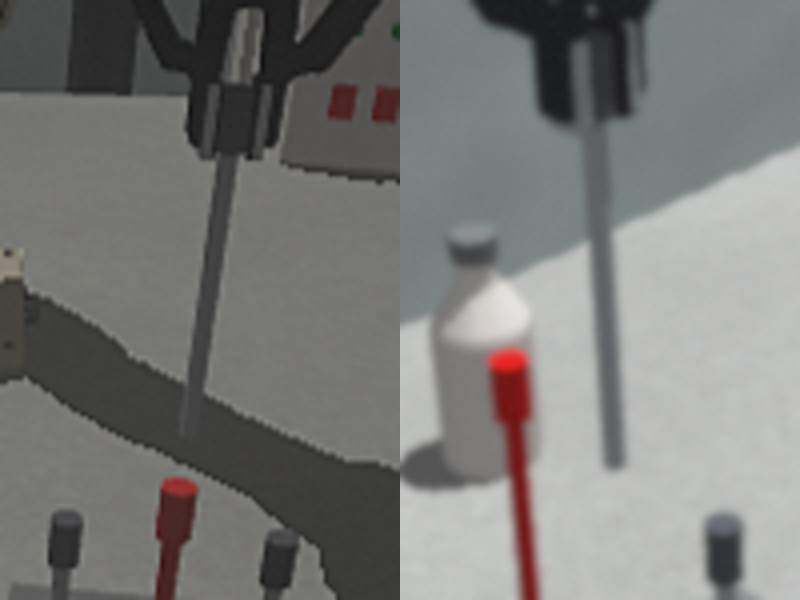

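The rod is held upright, with its foot within about 1.5 mm of prediction in both views. Now I'll carry it over the collar.

>>> carry_out --deltas '[0,0,0,-0.001,-0.02,0,1,0,0,0,-0.001,-0.03,0,1,0,0,0,-0.001,-0.035,0,1,0,0,0,-0.001,-0.035,0,1,0,0,0,-0.001,-0.035,0,1,0,0,0,-0.001,-0.035,0,1,0,0,0,-0.001,-0.035,0,1,0,0,0,-0.001,-0.035,0,1,0,0,0,-0.001,-0.035,0,1,0,0,0,-0.001,-0.03,0,1,0,0,0,-0.001,-0.02,0,1,0,0,0,-0.0002,-0.0137,0,1]'

```text
clock: 16.25
eef_pos: [528.1, -185.9, 331.9]
tool_rot: [-3.141, -0.002, 3.14]
force: [0.1, -0.1, -2.6]
width: 16.0
gripper_force: 58.6
```

>>> carry_out --deltas '[0,0,0,0,0,0.008,1,0,0,0,0,0,0.01,1,0,0,0,0,0,0.008,1,0,0,0,0,0,0,1,0,0,0,0,0,0,1]'

```text
clock: 16.88
eef_pos: [529.5, -183.1, 306.6]
tool_rot: [-3.142, 0.0, -3.14]
force: [0.6, -0.9, -2.3]
width: 16.3
gripper_force: 58.7
```

```bash
python3 - <<'E'
from plan import *
np.set_printoptions(precision=2,suppress=True)
s=ctrl.read_state(); p=s['eef_pos']; yaw=np.degrees(s['tool_rot'][2])%360; print(s['clock'],p,s['tool_rot'],s['force'],s['torque'],s['width'])
T=np.zeros((600,800,3),np.uint8); x0=0
for n,k,w in(("scene",5,50),("side",4,65),("wrist",4,70)):
    c=ctrl.calibration(n); im=ctrl.get_image(n)[:,:,::-1]; cv2.imwrite(f"pics/{n}5.png",im); np.savez(n+"5",**c)
    f=proj(c,(p[0],p[1],p[2]-157)); print(n,"foot",f,"black",proj(c,(529.7,-183.3,142)),"white",proj(c,(529.7,-183.3,76)))
    u,v=f.astype(int)-[w//2,50]; h=600//k; cr=cv2.resize(im[v:v+h,u:u+w],None,fx=k,fy=k,interpolation=cv2.INTER_CUBIC)
    print(n,"origin",u,v,"x0",x0,"k",k); T[:cr.shape[0],x0:x0+cr.shape[1]]=cr[:, :800-x0]; x0+=cr.shape[1]
cv2.imwrite("pics/c5.png",T)
E
```

```text
16.875 [ 529.52 -183.15  306.61] [-3.14  0.   -3.14] [ 0.57 -0.9  -2.28] [-0.03 -0.02  0.04] 16.250880786619977
scene foot [228.25 161.44] black [228.46 164.36] white [230.85 188.36]
scene origin 203 111 x0 0 k 5
side foot [352.1  181.95] black [351.83 184.91] white [349.81 210.03]
side origin 320 131 x0 250 k 4
wrist foot [287.06 184.55] black [286.88 182.53] white [286.95 166.88]
wrist origin 252 134 x0 510 k 4
```

View pics/c5.png

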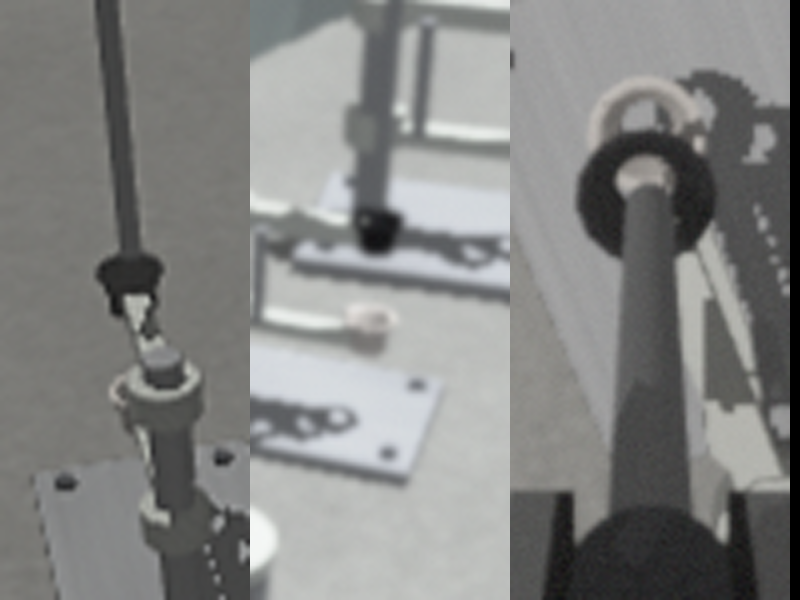

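Foot is centred over the black mouth in the scene view. The wrist and side views both put the rod about 1 mm too far in +x, +y. I'll correct that and lower gently.

>>> carry_out --deltas '[0,0,0,0.001,-0.001,0,1,0,0,0,0,0,0.003,1,0,0,0,0,0,0.003,1,0,0,0,0,0,0.003,1,0,0,0,0,0,0.003,1,0,0,0,0,0,0.003,1,0,0,0,0,0,0.003,1,0,0,0,0,0,0,1]'

```text
clock: 18.02
eef_pos: [528.1, -184.4, 288.2]
tool_rot: [3.141, -0.001, -3.14]
force: [-0.3, 0.4, -1.7]
width: 16.2
gripper_force: 58.7
```

>>> carry_out --deltas '[0,0,0,0,0,0.003,1,0,0,0,0,0,0.003,1,0,0,0,0,0,0.003,1,0,0,0,0,0,0.003,1,0,0,0,0,0,0,1]'

```text
clock: 18.65
eef_pos: [528.2, -184.4, 276.2]
tool_rot: [3.141, -0.001, -3.14]
force: [0.1, -0.1, -3.0]
width: 16.6
gripper_force: 58.7
```

>>> carry_out --deltas '[0,0,0,0,0,0.004,1,0,0,0,0,0,0.004,1,0,0,0,0,0,0.004,1,0,0,0,0,0,0.004,1,0,0,0,0,0,0.004,1,0,0,0,0,0,0.004,1,0,0,0,0,0,0.004,1,0,0,0,0,0,0.004,1,0,0,0,0,0,0.004,1,0,0,0,0,0,0.003,1,0,0,0,0,0,0,1]'

```text
clock: 20.02
eef_pos: [528.2, -184.4, 237.3]
tool_rot: [3.141, -0.0, -3.14]
force: [0.2, 0.1, -0.8]
width: 16.4
gripper_force: 58.7
```

```bash
python3 - <<'E'
from plan import *
s=ctrl.read_state(); p=s['eef_pos']; print(s['clock'],p,s['tool_rot'],s['force'],s['torque'])
T=np.zeros((560,800,3),np.uint8); x0=0
for n,k,w in(("scene",5,50),("side",5,50),("wrist",4,70)):
    c=ctrl.calibration(n); im=ctrl.get_image(n)[:,:,::-1]
    u,v=proj(c,(528.5,-184.3,110)).astype(int)-[w//2,55]; cr=cv2.resize(im[v:v+560//k,u:u+w],None,fx=k,fy=k,interpolation=cv2.INTER_CUBIC)
    T[:cr.shape[0],x0:x0+cr.shape[1]]=cr[:,:800-x0]; x0+=cr.shape[1]; print(n,u,v,proj(c,(528.5,-184.3,142)),proj(c,(528.5,-184.3,76)))
cv2.imwrite("pics/c6.png",T)
E
```

```text
20.025 [ 528.20182844 -184.36694773  237.26535499] [ 3.14144124e+00 -3.63005648e-04 -3.14030419e+00] [ 0.1689451   0.05310465 -0.76614787] [-0.05394634  0.00896797  0.04076331]
scene 204 120 [228.13957594 164.07775885] [230.53905484 188.06203518]
side 326 142 [352.52225031 184.91445041] [350.47784287 210.03750276]
wrist 251 139 [286.89414266 207.52951812] [286.96009379 183.59679005]
```

View pics/c6.png

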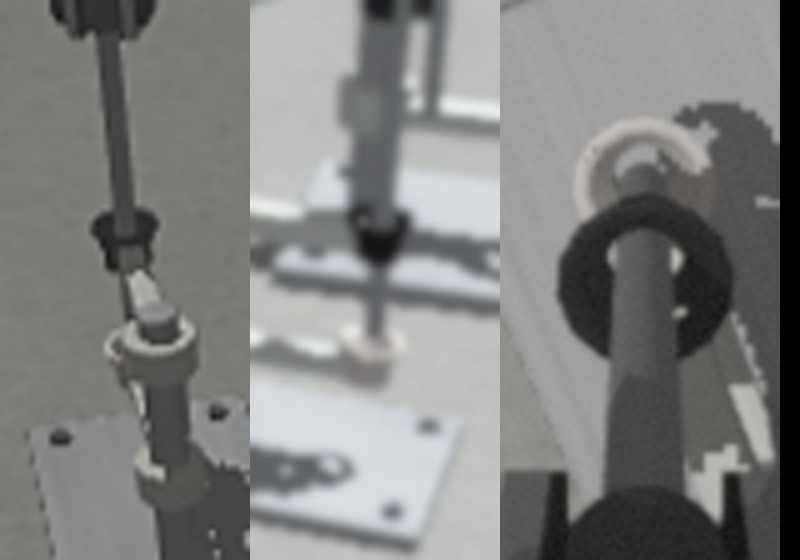

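The rod is through the black collar with gaps on both sides, and its foot is centred at the white mouth. Continuing.

>>> carry_out --deltas '[0,0,0,0,0,0.003,1,0,0,0,0,0,0.003,1,0,0,0,0,0,0.003,1,0,0,0,0,0,0.003,1,0,0,0,0,0,0.003,1,0,0,0,0,0,0,1]'

```text
clock: 20.92
eef_pos: [528.1, -184.3, 222.2]
tool_rot: [3.141, -0.001, -3.14]
force: [0.2, 0.1, -1.0]
width: 16.4
gripper_force: 58.7
```

>>> carry_out --deltas '[0,0,0,0,0,0.003,1,0,0,0,0,0,0.003,1,0,0,0,0,0,0.003,1,0,0,0,0,0,0.003,1,0,0,0,0,0,0,1]'

```text
clock: 21.55
eef_pos: [528.1, -184.3, 210.2]
tool_rot: [3.141, -0.001, -3.14]
force: [0.5, 0.6, -2.2]
width: 16.4
gripper_force: 58.7
```

>>> carry_out --deltas '[0,0,0,0,0,0.003,1,0,0,0,0,0,0.003,1,0,0,0,0,0,0.003,1,0,0,0,0,0,0.003,1,0,0,0,0,0,0.003,1,0,0,0,0,0,0.003,1,0,0,0,0,0,0.002,1,0,0,0,0,0,0,1,0,0,0,0,0,0,1]'

```text
clock: 22.68
eef_pos: [528.4, -184.4, 190.6]
tool_rot: [-3.142, 0.0, -3.14]
force: [0.8, -0.2, -1.9]
width: 16.6
gripper_force: 58.7
```

```bash
python3 - <<'E'
from plan import *
for i in range(3):
    im=ctrl.get_image("side")[:,:,::-1]; s=ctrl.read_state(); print(s['clock'],s['eef_pos'],s['force'],s['torque'],s['width'])
c=ctrl.calibration("side"); u,v=proj(c,(528.5,-184.3,90)).astype(int)-[40,60]; print(u,v,proj(c,(528.2,-184.3,33)),proj(c,(528.2,-184.3,10)))
cv2.imwrite("pics/c7.png",cv2.resize(im[v:v+100,u:u+80],None,fx=6,fy=6,interpolation=cv2.INTER_CUBIC))
E
```

```text
22.725 [ 528.37139332 -184.4739388   190.60201233] [-0.49988286  0.958568   -1.63568065] [-0.02392091  0.01397237 -0.06467268] 16.26120813317127
22.775 [ 528.34849378 -184.46675119  190.58071096] [-0.83360111 -0.6785103  -1.73201594] [-0.02759724 -0.01502316  0.02960271] 16.376812357182118
22.825 [ 528.36133523 -184.46368067  190.60989373] [-0.62183903  0.66928794 -1.072373  ] [0.03065437 0.04522447 0.01583153] 16.419029848018514
310 144 [349.31651429 225.63640534] [348.6584027  233.70995268]
```

View pics/c7.png

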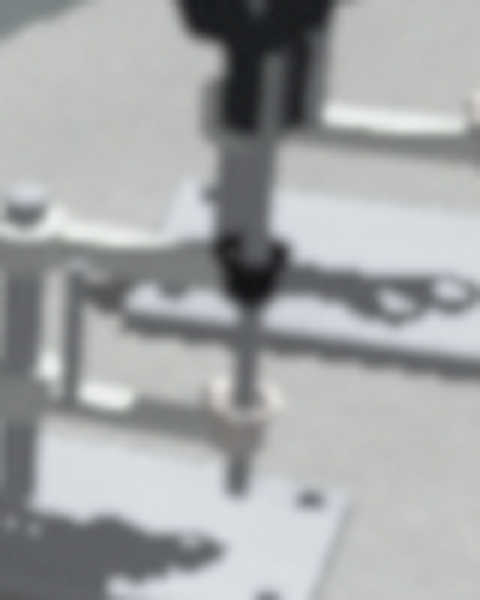

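The rod passes through both collars. Its foot, at (349,226), is about z = 33: below the white collar and about 23 mm clear of the plate. Forces are at noise level, so I'm handing in.

```bash
python3 -c "
from cell import ctrl
print(ctrl.finish_job())"
```

```text
the job is handed in; nothing more can be done
None
```

The job is handed in at about 23 s: the upper arm is against its stop, and the long rod is held upright by its head through both collars, its foot about 23 mm above the plate and contact force at noise level.

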